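Seat the inner lid of a double-lidded crock and lift off the outer lid

ROBOT

A 7-joint arm with a two-finger parallel gripper is mounted at the origin on a cart in front of the work surface, level with it; the furniture and walls round the work are solid. World frame = base frame: x ahead of the robot, y to its left, z up, the work surface at z = 0. Lengths are in m, angles in rad, forces in N, time in s.
With the tool pointing down it reaches from about 0.4 to 0.85 m from the base axis. Payload 4.4 kg.
Tool frame: the origin (TCP) lies midway between the tips of the shut fingers; the grasp point (between the pads) lies 19 mm behind it; z points along the fingers, y is the line along which they close (so a half turn about z gives the same grasp; the last joint's range is limited). The gripper opens to 94 mm and grips with 3 to 60 N. Pads are 16 mm wide; open, the fingers measure 119 mm over their backs; the gripper's body (75 mm by 177 mm) begins 78 mm behind the grasp point.
Start: joints at [1.108, 0.628, 0.038, 1.517, -0.027, 0.996, -0.02], TCP at [0.251, -0.599, 0.205] pointing down, gripper open.
Joint ranges: [-3.06, 3.06], [-0.37, 2.12], [-1.25, 1.32], [0.18, 2.47], [-1.1, 4.24], [0.23, 1.98], [-2.94, 2.94]. Speed limits (rad/s): [2.57, 2.57, 3.14, 3.14, 3.14, 3.14, 3.14].

INTERFACE

Orientations are given as a 3x3 rotation matrix whose columns are the frame's x, y, z axes.
In Python, from bench import sensors, eyes, workorder gives the robot as it stands. The module is installed in compiled form; this text tells all that it offers.
- The arm moves only by the shell command python3 -m crank 'ROWS'. ROWS is JSON, a list of rows, each an object of numbers: "wx", "wy", "wz": the turn, a rotation vector about the world's x, y, z each as a share of 360 degrees, from -1 to 1; "dx", "dy", "dz": the shift along the world's x, y, z each as a share of 120 mm, from -1 to 1; "fingers": the opening, from 0 (shut) to 1 (fully open). In form: [{"wx": .., "wy": .., "wz": .., "dx": .., "dy": .., "dz": .., "fingers": ..}, ...]. A call has 1 to 20 rows; each row shifts and turns the commanded pose from where the row before left it; what a row does not reach is not made up. A row lasts 1/12 s, in which the tool goes at most 41.7 mm and 7.16 degrees, less where a joint would pass 70% of its speed; a pose out of reach is approached as far as the arm can. A call with a number of a shift or a turn outside -1 to 1 is refused whole. A call with a gripper value outside its range is refused whole. The fingers move at their own pace and stop on an object; the grip force is fixed at half the most. Time passes only in rows, so rows that do not move let the fingers close. It gives the time, the measured TCP pose, the force, the opening and the grip force at its end, in the units of the state.
- sensors.state(): the state, without advancing time (a new reading comes with each control period).
- eyes.get_image(name): name is "side" or "top"; returns the picture (480x640x3 uint8, red, green, blue); there is no depth.
- eyes.get_calibration(name): a dict with "fx", "fy", "cx", "cy" (pixels), "dist_coeffs" ([k1, k2, p1, p2, k3] as OpenCV has them; the pictures are not rectified), "extrinsics" (4x4, takes a point from camera to world coordinates). Camera axes: x right, y up, looking along -z (the intrinsics and any distortion apply to the point x, -y, -z); pixel columns grow to the right and rows downward; lengths in m; the calibration is good to about 2 mm. A picture is of the moment at which its call begins. get_calibration takes no time and is no camera call.
- workorder.finish_job(): hands the job in; it is judged then, once.
The state is a dict: "clock": time; "joint_pos": joint angles; "qvel": joint speeds; "tau": joint torques, N m; "position": TCP position; "eef_rot": TCP orientation; "contact_force": force on the tool from outside, world axes, zero at the start; "ft_torque": the same for the moment, N m; "opening": finger opening in m; "finger_force": force on a finger pad.
Only numpy, scipy, OpenCV 4.12 (cv2) and the standard library are available. Lean on these libraries where they do the work, as an engineer would, in place of code of your own. Each camera call takes 0.05 s, during which the arm holds its last target. There are 200 camera calls.

TASK

Pick up the double lid by the red post of the inner lid, so that both lids come up together, and lower it onto the open white crock: the outer lid stays on the rim while the inner lid goes on down, gently, until you feel it stand on the hidden step inside, and only then let go of the post. Then take the outer lid alone by its black collar, lift it straight up off the post without raising the inner lid from its step, and finish still holding it level in the gripper, at least 12 cm above the rim. Leave the lemon, salt mill, spice jar and clear cup where they stand.

Things in the scene. Friction and masses are not known exactly. Their poses are not given: they have to be found in the camera images.
- inner_lid: inner lid, loose, 0.26 to 0.46 kg: a steel disc 96 mm across and 6 mm thick (lower edge bevelled 2 mm) with a red upright post, 18 mm in diameter, on its axis. Origin: centre of the disc's underside; z up along the post. Starts flat on the counter.
- post_top (a point): top of the red post, on its axis, 96 mm above the inner lid's underside (its last 2 mm are bevelled). Grip it within the top 15 mm: when the inner lid is seated only 37 to 53 mm of post stand above the collar.
- outer_lid: outer lid, loose, 0.25 kg: white round plate 138 mm across, 5 mm thick, with a skirt (132 mm inside) hanging 5 mm below it, black collar on top and a 26 mm bore through which the post (18 mm) passes freely. Origin: centre of the plate's underside, z up. It only lies on the inner lid's disc: lifting the post lifts both, lifting the collar lifts the outer lid alone.
- collar_top (a point): centre of the top of the outer lid's black collar, 29 mm above the plate's underside; the collar is round, 46 mm outside diameter, 24 mm high above the plate
- crock: open white crock with a blue band and steel rim, fixed to the counter: 118 mm outside, 110 mm inside, 90 mm high. Origin: centre of its underside, z up. Inside is a step with a springy black rubber seal (77 mm opening, gives 1 mm per 6 N, at most 4 mm), its top 14 to 30 mm below the rim, different every time and not reported.
- crock_rim (a point): centre of the crock's mouth, level with the rim, 90 mm above the counter. As the lids go down the outer lid first stays on the rim (the load drops by its 2.5 N), then the inner lid goes on alone for 14 to 30 mm to the seal on the step.
- spice_by: bystander: spice jar with a red cap, 54 mm across, 125 mm high; origin under its centre
- portion_by: bystander: clear portion cup, 92 mm across, 68 mm high; origin under its centre
- mill_by: bystander: small clear salt mill with white contents and a grey top, 44 mm across, 90 mm high; origin under its centre
- lemon_by: bystander: yellow lemon, 71x53x51 mm; origin under its centre

How it is judged:
On the way, in this order (a step that is already met when the one before it is completed fails the run):
1. both lids are lifted together from the counter by the post (height (world z) of each of inner_lid, outer_lid above 0.04 m and contact force between the fingers and inner_lid above 1 N and horizontal distance between inner_lid and outer_lid below 0.02 m), for 0.2 s.
2. the inner lid stands on the step inside the crock, level and let go, with the outer lid lying on the rim (z of inner_lid in the frame of crock below 0.08 m and horizontal distance between inner_lid and crock below 0.01 m and angle between each of inner_lid, outer_lid's own z axis and vertical below 0.06 rad and contact force between the fingers and inner_lid below 0.1 N and contact force between inner_lid and crock above 1 N and linear speed of inner_lid below 0.02 m/s and z of outer_lid in the frame of crock between 0.086 and 0.094 m and horizontal distance between outer_lid and crock below 0.014 m), for 0.2 s.
At the end, for the whole second after the job is handed in: The inner lid rests on the step in the crock (10 mm or more below the rim, within 10 mm of the axis, level to 0.06 rad, still, untouched by fingers); the fingers hold the outer lid still, 115 mm or more above the rim, level to 0.2 rad, touching neither crock nor inner lid (z of inner_lid in the frame of crock below 0.08 m and horizontal distance between inner_lid and crock below 0.01 m and angle between inner_lid's own z axis and vertical below 0.06 rad and contact force between the fingers and inner_lid below 0.1 N and contact force between inner_lid and crock above 1 N and linear speed of inner_lid below 0.02 m/s and z of outer_lid in the frame of crock above 0.205 m and angle between outer_lid's own z axis and vertical below 0.2 rad and contact force between the fingers and outer_lid above 1 N and contact force between outer_lid and inner_lid below 0.05 N and contact force between outer_lid and crock below 0.05 N and linear speed of outer_lid below 0.03 m/s); the arm keeps its last pose, push and grip.
It fails at once if the inner lid falls free (over 0.2 m/s while the fingers do not hold it) (contact force between the fingers and inner_lid below 0.1 N and linear speed of inner_lid above 0.2 m/s).
It fails at once if the inner lid is raised off its step as the outer lid is lifted off (horizontal distance between inner_lid and crock below 0.03 m and z of inner_lid in the frame of crock below 0.1 m and z of outer_lid in the frame of crock above 0.11 m and contact force between the fingers and inner_lid below 0.1 N and contact force between inner_lid and crock below 0.2 N).
It fails at once if a lid is pressed on the crock with more than 40 N (contact force between any of inner_lid, outer_lid and crock above 40 N).
It fails at once if the spice jar, clear cup, salt mill or lemon is pushed more than 30 mm (distance of any of spice_by, portion_by, mill_by, lemon_by from where it was at the start of the episode above 0.03 m).
It also fails if it takes over 58 s, if anything falls off the work surface, if the arm or the gripper's body presses on something with over 40 N, if the wrist force passes 120 N, or if a joint passes its speed limit or range.

## Working session

There is one attempt and no reset: what is moved stays moved. The work goes in short steps, Python scripts to look and compute and a shell command to move; the robot and the scene stay as the last step left them, time stands still between calls to the robot, and variables do not carry over. Pictures are saved under pics/ and viewed, at most 10 in all, crops included, and the job is handed in when it is done.

```bash
mkdir -p pics; python3 - <<'E'
from bench import sensors, eyes
import cv2,pickle
s=sensors.state();print(s)
c={}
for n in("side","top"):
    im=eyes.get_image(n);cv2.imwrite(f"pics/{n}0.png",im[:,:,::-1]);c[n]=eyes.get_calibration(n);print(n,c[n])
E
```

```text
{'clock': 0.0, 'joint_pos': array([ 1.10819846,  0.6292967 ,  0.03841289,  1.51836712, -0.02700038,
        0.9963063 , -0.01999291]), 'qvel': array([ 0.00058532,  0.00097559, -0.00121161,  0.00033291,  0.00188061,
        0.00050109,  0.0003797 ]), 'tau': array([-3.64218249e-04, -5.49731326e+01,  1.14359569e+00, -1.86633271e+01,
       -5.22193371e-02,  2.38227414e-02,  1.68176584e-04]), 'position': array([ 0.25098693, -0.59886044,  0.20458592]), 'eef_rot': array([[ 9.22291481e-01,  3.86494374e-01, -7.23349873e-04],
       [ 3.86495050e-01, -9.22289888e-01,  1.71415698e-03],
       [-4.62624375e-06, -1.86052353e-03, -9.99998269e-01]]), 'contact_force': array([ 0.06832645, -0.03694032,  0.08366799]), 'ft_torque': array([-0.01217417, -0.04321722, -0.04061229]), 'finger_force': 0.0, 'opening': 0.09393512842791121}
side {'fx': 462.43043740710795, 'fy': 462.43043740710795, 'cx': 311.73129841416835, 'cy': 245.56630841352992, 'dist_coeffs': array([-0.11911336,  0.        ,  0.        ,  0.        ,  0.        ]), 'extrinsics': array([[ 0.99124987,  0.06430786, -0.11527443,  0.45380054],
       [-0.13196249,  0.46229412, -0.87685235, -0.75990457],
       [-0.00309781,  0.88439168,  0.46673522,  0.48269762],
       [ 0.        ,  0.        ,  0.        ,  1.        ]])}
top {'fx': 578.4708825684061, 'fy': 578.4708825684061, 'cx': 313.4573812958065, 'cy': 248.09340719521862, 'dist_coeffs': array([-0.01171636,  0.        ,  0.        ,  0.        ,  0.        ]), 'extrinsics': array([[ 0.14011044,  0.97008717, -0.19824213,  0.36093075],
       [-0.99011536,  0.13855979, -0.0217432 , -0.01521952],
       [ 0.00637559,  0.19932903,  0.97991188,  1.1002318 ],
       [ 0.        ,  0.        ,  0.        ,  1.        ]])}
```

View pics/side0.png

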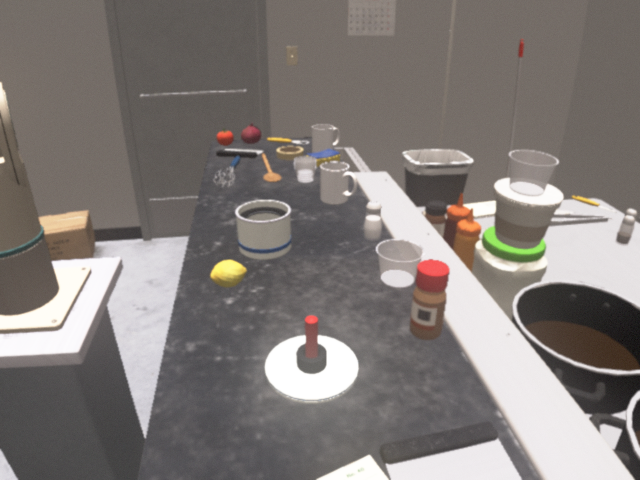

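View pics/top0.png

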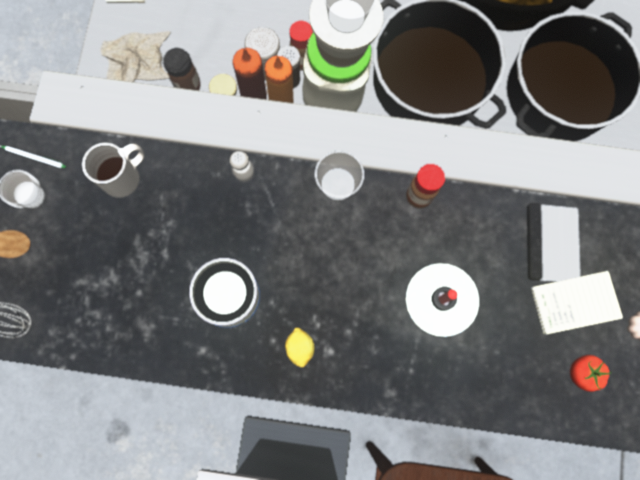

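The lid stands at about (443,299) in the top view with the red post top at about (452,294). The crock is at about (223,292). In the side view the post top is at about (311,320) and the crock at (264,228). Next step is to measure these.

```bash
cat > h.py <<'E'
import cv2,numpy as np
from bench import eyes
def rays(n,p):
    c=eyes.get_calibration(n);K=np.array([[c['fx'],0,c['cx']],[0,c['fy'],c['cy']],[0,0,1.]])
    q=cv2.undistortPoints(np.float64(p).reshape(-1,1,2),K,c['dist_coeffs']).reshape(-1,2)
    d=np.c_[q[:,0],-q[:,1],-np.ones(len(q))];E=c['extrinsics'];return E[:3,3],d@E[:3,:3].T
def onz(n,p,z):
    o,d=rays(n,p);return (o+d*((z-o[2])/d[:,2])[:,None])[:,:2]
def tri(pa,pb):
    A=[];b=[]
    for n,p in(("top",pa),("side",pb)):
        o,d=rays(n,[p]);d=d[0]/np.linalg.norm(d[0]);P=np.eye(3)-np.outer(d,d);A.append(P);b.append(P@o)
    A=np.vstack(A);b=np.hstack(b);x=np.linalg.lstsq(A,b,rcond=None)[0];return x,np.linalg.norm(A@x-b)
def blob(mask,seed,r):
    m=np.zeros_like(mask);x,y=seed;m[y-r:y+r,x-r:x+r]=mask[y-r:y+r,x-r:x+r]
    cs,_=cv2.findContours(m,cv2.RETR_EXTERNAL,cv2.CHAIN_APPROX_NONE);return max(cs,key=cv2.contourArea).reshape(-1,2)
def circ(P):
    A=np.c_[2*P,np.ones(len(P))];s=np.linalg.lstsq(A,(P**2).sum(1),rcond=None)[0];return s[:2],np.sqrt(s[2]+s[:2]@s[:2])
def red(im):
    h=cv2.cvtColor(im,cv2.COLOR_RGB2HSV);return (((h[...,0]<8)|(h[...,0]>172))&(h[...,1]>130)&(h[...,2]>70)).astype('u1')*255
E
python3 - <<'E'
from h import *
T=cv2.imread('pics/top0.png')[:,:,::-1].copy();S=cv2.imread('pics/side0.png')[:,:,::-1].copy()
g=lambda im:(cv2.cvtColor(im,cv2.COLOR_RGB2GRAY)>150).astype('u1')*255
for n,im,sd,r in(("top",T,(443,299),50),("side",S,(311,366),60)):
    c=blob(g(im),sd,r); h=cv2.convexHull(c).reshape(-1,2); print(n,'plate',circ(onz(n,c,.011)),cv2.boundingRect(c))
for n,im,sd,r in(("top",T,(452,294),20),("side",S,(311,335),25)):
    c=blob(red(im),sd,r);print(n,'red',cv2.boundingRect(c),cv2.fitEllipse(c))
c=blob((cv2.cvtColor(T,cv2.COLOR_RGB2GRAY)>110).astype('u1')*255,(223,292),45)
P=onz("top",c,.09);print('crock top',circ(P),cv2.boundingRect(c))
# side: rim upper edge of crock
c=blob((cv2.cvtColor(S,cv2.COLOR_RGB2GRAY)>110).astype('u1')*255,(264,228),40)
print('crock side',cv2.boundingRect(c),circ(onz("side",c[c[:,1]<213],.09)))
# dark interior in the top view
for n,im,b in(("top",T,(170,240,110,110)),("side",S,(224,190,80,80))):
    x,y,w,h=b;cv2.imwrite(f'pics/c_{n}.png',cv2.resize(im[y:y+h,x:x+w,::-1],None,fx=5,fy=5,interpolation=cv2.INTER_CUBIC))
a=cv2.imread('pics/c_top.png');b=cv2.imread('pics/c_side.png')
t=cv2.resize(T[255:345,400:490,::-1],(400,400),interpolation=cv2.INTER_CUBIC)
cv2.imwrite('pics/cc.png',np.hstack([cv2.resize(a,(400,400)),cv2.resize(b,(400,400))]))
E
```

```text
top plate (array([ 0.51824868, -0.24579896]), np.float64(0.06952327467305557)) (405, 263, 75, 74)
side plate (array([ 0.51937764, -0.25043563]), np.float64(0.06299889444121426)) (264, 335, 95, 68)
top red (447, 290, 9, 10) ((451.4380798339844, 294.3875732421875), (7.621040344238281, 9.567174911499023), 157.9665985107422)
side red (305, 316, 13, 8) ((310.93304443359375, 319.45989990234375), (7.4868059158325195, 12.113492012023926), 91.67581939697266)
crock top (array([0.46629725, 0.15336017]), np.float64(0.06046347849782966)) (189, 257, 69, 70)
crock side (225, 198, 68, 51) (array([0.46727046, 0.15692365]), np.float64(0.061418701749137855))
```

View pics/cc.png

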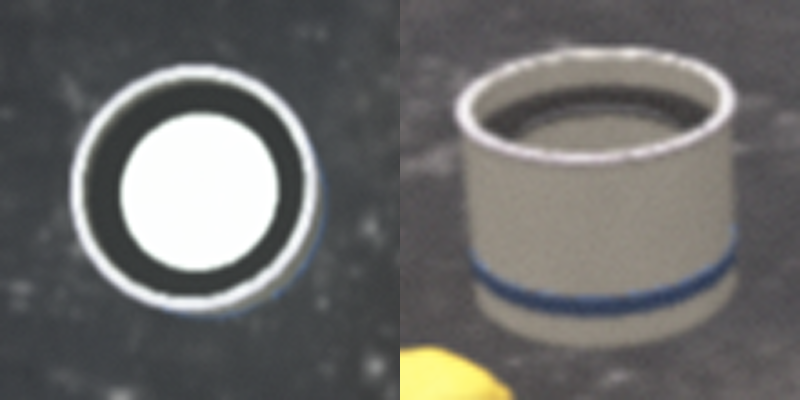

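```bash
python3 - <<'E'
from h import *
T=cv2.imread('pics/top0.png')[:,:,::-1].copy()
print('post',tri((451.4,294.4),(310.9,319.2)),onz("top",[(451.4,294.4)],.096),onz("side",[(310.9,319.2)],.096))
print('rim',tri((223.6,291.6),(263.4,211.2)),onz("top",[(223.6,291.6)],.09),onz("side",[(263.4,211.2)],.09))
# rim-edge fit: contour of bright ring, only side away from the visible outer wall
g=cv2.cvtColor(T,cv2.COLOR_RGB2GRAY)
for th in(130,160,190):
    c=blob((g>th).astype('u1')*255,(223,292),45);d=c-[223.6,291.6];k=(d@[1,1])<20
    print(th,circ(onz("top",c[k],.09)),k.sum())
# bystanders, roughly
for n,p,z in(("spice",(430,178),.125),("cup",(340,175),.068),("mill",(239,158),.09),("lemon",(300,347),.025)):print(n,onz("top",[p],z))
E
```

```text
post (array([ 0.51857887, -0.24406401,  0.09203311]), np.float64(0.0021530506171190153)) [[ 0.51642413 -0.24309577]] [[ 0.51944945 -0.24900748]]
rim (array([0.46802666, 0.15287219, 0.08725451]), np.float64(0.002584293007665025)) [[0.46590498 0.15233043]] [[0.46973912 0.14704137]]
130 (array([0.46696051, 0.15409471]), np.float64(0.059262476684456555)) 123
160 (array([0.46709286, 0.15401808]), np.float64(0.05852912898452306)) 122
190 (array([0.4670796 , 0.15402986]), np.float64(0.057996355381935524)) 121
spice [[ 0.71253016 -0.17978629]]
cup [[ 0.71488487 -0.02190913]]
mill [[0.71341747 0.16651053]]
lemon [[0.39173952 0.00713626]]
```

```bash
python3 -m crank '[{"dx":0.158,"dy":0.211},{"dx":0.158,"dy":0.211},{"dx":0.158,"dy":0.211},{"dx":0.158,"dy":0.211},{"dx":0.158,"dy":0.211},{"dx":0.158,"dy":0.211},{"dx":0.158,"dy":0.211},{"dx":0.158,"dy":0.211},{"dx":0.158,"dy":0.211},{"dx":0.158,"dy":0.211},{"dx":0.158,"dy":0.211},{"dx":0.158,"dy":0.211},{"dx":0.158,"dy":0.211},{"dx":0.158,"dy":0.211},{"fingers":1},{"fingers":1},{"fingers":1}]'
```

```text
schema error: expected keys wx, wy, wz, dx, dy, dz, fingers
```

```bash
python3 -m crank '[{"wx":0,"wy":0,"wz":0,"dx":0.158,"dy":0.211,"dz":0,"fingers":1},{"wx":0,"wy":0,"wz":0,"dx":0.158,"dy":0.211,"dz":0,"fingers":1},{"wx":0,"wy":0,"wz":0,"dx":0.158,"dy":0.211,"dz":0,"fingers":1},{"wx":0,"wy":0,"wz":0,"dx":0.158,"dy":0.211,"dz":0,"fingers":1},{"wx":0,"wy":0,"wz":0,"dx":0.158,"dy":0.211,"dz":0,"fingers":1},{"wx":0,"wy":0,"wz":0,"dx":0.158,"dy":0.211,"dz":0,"fingers":1},{"wx":0,"wy":0,"wz":0,"dx":0.158,"dy":0.211,"dz":0,"fingers":1},{"wx":0,"wy":0,"wz":0,"dx":0.158,"dy":0.211,"dz":0,"fingers":1},{"wx":0,"wy":0,"wz":0,"dx":0.158,"dy":0.211,"dz":0,"fingers":1},{"wx":0,"wy":0,"wz":0,"dx":0.158,"dy":0.211,"dz":0,"fingers":1},{"wx":0,"wy":0,"wz":0,"dx":0.158,"dy":0.211,"dz":0,"fingers":1},{"wx":0,"wy":0,"wz":0,"dx":0.158,"dy":0.211,"dz":0,"fingers":1},{"wx":0,"wy":0,"wz":0,"dx":0.158,"dy":0.211,"dz":0,"fingers":1},{"wx":0,"wy":0,"wz":0,"dx":0.158,"dy":0.211,"dz":0,"fingers":1},{"wx":0,"wy":0,"wz":0,"dx":0,"dy":0,"dz":0,"fingers":1},{"wx":0,"wy":0,"wz":0,"dx":0,"dy":0,"dz":0,"fingers":1}]'
```

```text
clock: 1.43
position: [0.5177, -0.2426, 0.205]
eef_rot: [[0.92, 0.391, -0.0], [0.391, -0.92, 0.001], [0.0, -0.001, -1.0]]
contact_force: [-0.3, 0.5, 0.1]
opening: 0.0939
finger_force: 0.0
```

```bash
python3 -m crank '[{"wx":0,"wy":0,"wz":0,"dx":0,"dy":-0.012,"dz":-0.189,"fingers":1},{"wx":0,"wy":0,"wz":0,"dx":0,"dy":0,"dz":-0.189,"fingers":1},{"wx":0,"wy":0,"wz":0,"dx":0,"dy":0,"dz":-0.189,"fingers":1},{"wx":0,"wy":0,"wz":0,"dx":0,"dy":0,"dz":-0.189,"fingers":1},{"wx":0,"wy":0,"wz":0,"dx":0,"dy":0,"dz":-0.189,"fingers":1},{"wx":0,"wy":0,"wz":0,"dx":0,"dy":0,"dz":-0.189,"fingers":1},{"wx":0,"wy":0,"wz":0,"dx":0,"dy":0,"dz":0,"fingers":1},{"wx":0,"wy":0,"wz":0,"dx":0,"dy":0,"dz":0,"fingers":1}]'
python3 -c "
from h import *
for n in('side','top'):
    im=eyes.get_image(n);cv2.imwrite(f'pics/{n}1.png',im[:,:,::-1])
s=cv2.imread('pics/side1.png')[240:420,220:420];t=cv2.imread('pics/top1.png')[210:390,350:550]
cv2.imwrite('pics/p1.png',cv2.resize(np.hstack([s,t]),(800,360)))"
```

```text
clock: 2.1
position: [0.5149, -0.2474, 0.0686]
eef_rot: [[0.923, 0.385, -0.003], [0.385, -0.923, 0.0], [-0.003, -0.002, -1.0]]
contact_force: [0.1, -1.2, 1.0]
opening: 0.094
finger_force: 0.0
```

View pics/p1.png

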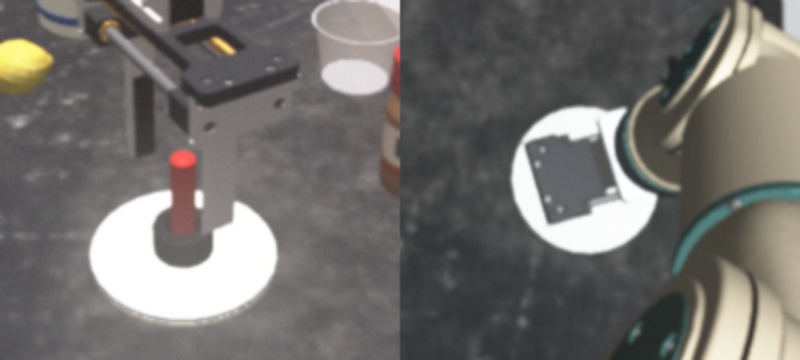

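Side crop: the post top at crop (183,160) lies midway between the fingertips at (143,153) and (218,230). Now check that the pose has settled.

```bash
python3 -m crank '[{"wx":0,"wy":0,"wz":0,"dx":0,"dy":0,"dz":0,"fingers":1},{"wx":0,"wy":0,"wz":0,"dx":0,"dy":0,"dz":0,"fingers":1},{"wx":0,"wy":0,"wz":0,"dx":0,"dy":0,"dz":0,"fingers":1}]'
```

```text
clock: 2.45
position: [0.5173, -0.2468, 0.0705]
eef_rot: [[0.922, 0.386, 0.002], [0.386, -0.922, -0.001], [0.001, 0.001, -1.0]]
contact_force: [-0.4, 0.2, -0.2]
opening: 0.094
finger_force: 0.0
```

```bash
python3 -m crank '[{"wx":0,"wy":0,"wz":0,"dx":0,"dy":0,"dz":0,"fingers":0},{"wx":0,"wy":0,"wz":0,"dx":0,"dy":0,"dz":0,"fingers":0},{"wx":0,"wy":0,"wz":0,"dx":0,"dy":0,"dz":0,"fingers":0},{"wx":0,"wy":0,"wz":0,"dx":0,"dy":0,"dz":0,"fingers":0},{"wx":0,"wy":0,"wz":0,"dx":0,"dy":0,"dz":0,"fingers":0},{"wx":0,"wy":0,"wz":0,"dx":0,"dy":0,"dz":0,"fingers":0},{"wx":0,"wy":0,"wz":0,"dx":0,"dy":0,"dz":0,"fingers":0},{"wx":0,"wy":0,"wz":0,"dx":0,"dy":0,"dz":0,"fingers":0},{"wx":0,"wy":0,"wz":0,"dx":0,"dy":0,"dz":0,"fingers":0},{"wx":0,"wy":0,"wz":0,"dx":0,"dy":0,"dz":0,"fingers":0}]'
```

```text
clock: 3.28
position: [0.5167, -0.2465, 0.0694]
eef_rot: [[0.922, 0.386, 0.0], [0.386, -0.922, 0.0], [0.0, 0.0, -1.0]]
contact_force: [-0.0, -0.0, 0.2]
opening: 0.0306
finger_force: 0.0
```

```bash
python3 -m crank '[{"wx":0,"wy":0,"wz":0,"dx":0,"dy":0,"dz":0,"fingers":0},{"wx":0,"wy":0,"wz":0,"dx":0,"dy":0,"dz":0,"fingers":0},{"wx":0,"wy":0,"wz":0,"dx":0,"dy":0,"dz":0,"fingers":0},{"wx":0,"wy":0,"wz":0,"dx":0,"dy":0,"dz":0,"fingers":0},{"wx":0,"wy":0,"wz":0,"dx":0,"dy":0,"dz":0,"fingers":0},{"wx":0,"wy":0,"wz":0,"dx":0,"dy":0,"dz":0,"fingers":0}]'
```

```text
clock: 3.78
position: [0.5165, -0.2461, 0.0693]
eef_rot: [[0.922, 0.387, -0.0], [0.387, -0.922, 0.0], [-0.0, -0.001, -1.0]]
contact_force: [-0.4, 0.8, 0.1]
opening: 0.0172
finger_force: 30.0
```

```bash
python3 -m crank '[{"wx":0,"wy":0,"wz":0,"dx":0,"dy":0,"dz":0.03,"fingers":0},{"wx":0,"wy":0,"wz":0,"dx":0,"dy":0,"dz":0.06,"fingers":0},{"wx":0,"wy":0,"wz":0,"dx":0,"dy":0,"dz":0.1,"fingers":0},{"wx":0,"wy":0,"wz":0,"dx":0,"dy":0,"dz":0.1,"fingers":0},{"wx":0,"wy":0,"wz":0,"dx":0,"dy":0,"dz":0.1,"fingers":0},{"wx":0,"wy":0,"wz":0,"dx":0,"dy":0,"dz":0.1,"fingers":0},{"wx":0,"wy":0,"wz":0,"dx":0,"dy":0,"dz":0.1,"fingers":0},{"wx":0,"wy":0,"wz":0,"dx":0,"dy":0,"dz":0.1,"fingers":0},{"wx":0,"wy":0,"wz":0,"dx":0,"dy":0,"dz":0.1,"fingers":0},{"wx":0,"wy":0,"wz":0,"dx":0,"dy":0,"dz":0.1,"fingers":0},{"wx":0,"wy":0,"wz":0,"dx":0,"dy":0,"dz":0.1,"fingers":0},{"wx":0,"wy":0,"wz":0,"dx":0,"dy":0,"dz":0.06,"fingers":0},{"wx":0,"wy":0,"wz":0,"dx":0,"dy":0,"dz":0.03,"fingers":0},{"wx":0,"wy":0,"wz":0,"dx":0,"dy":0,"dz":0,"fingers":0},{"wx":0,"wy":0,"wz":0,"dx":0,"dy":0,"dz":0,"fingers":0},{"wx":0,"wy":0,"wz":0,"dx":0,"dy":0,"dz":0,"fingers":0}]'
```

```text
clock: 5.12
position: [0.516, -0.2462, 0.1982]
eef_rot: [[0.922, 0.386, -0.002], [0.386, -0.922, 0.001], [-0.001, -0.001, -1.0]]
contact_force: [0.1, 0.5, -5.7]
opening: 0.0173
finger_force: 30.0
```

```bash
python3 -m crank '[{"wx":0,"wy":0,"wz":0,"dx":-0.01,"dy":0.08,"dz":0,"fingers":0},{"wx":0,"wy":0,"wz":0,"dx":-0.02,"dy":0.16,"dz":0,"fingers":0},{"wx":0,"wy":0,"wz":0,"dx":-0.029,"dy":0.238,"dz":0,"fingers":0},{"wx":0,"wy":0,"wz":0,"dx":-0.029,"dy":0.238,"dz":0,"fingers":0},{"wx":0,"wy":0,"wz":0,"dx":-0.029,"dy":0.238,"dz":0,"fingers":0},{"wx":0,"wy":0,"wz":0,"dx":-0.029,"dy":0.238,"dz":0,"fingers":0},{"wx":0,"wy":0,"wz":0,"dx":-0.029,"dy":0.238,"dz":0,"fingers":0},{"wx":0,"wy":0,"wz":0,"dx":-0.029,"dy":0.238,"dz":0,"fingers":0},{"wx":0,"wy":0,"wz":0,"dx":-0.029,"dy":0.238,"dz":0,"fingers":0},{"wx":0,"wy":0,"wz":0,"dx":-0.029,"dy":0.238,"dz":0,"fingers":0},{"wx":0,"wy":0,"wz":0,"dx":-0.029,"dy":0.238,"dz":0,"fingers":0},{"wx":0,"wy":0,"wz":0,"dx":-0.029,"dy":0.238,"dz":0,"fingers":0},{"wx":0,"wy":0,"wz":0,"dx":-0.029,"dy":0.238,"dz":0,"fingers":0},{"wx":0,"wy":0,"wz":0,"dx":-0.029,"dy":0.238,"dz":0,"fingers":0},{"wx":0,"wy":0,"wz":0,"dx":-0.02,"dy":0.16,"dz":0,"fingers":0},{"wx":0,"wy":0,"wz":0,"dx":-0.01,"dy":0.08,"dz":0,"fingers":0},{"wx":0,"wy":0,"wz":0,"dx":0,"dy":0,"dz":0,"fingers":0},{"wx":0,"wy":0,"wz":0,"dx":0,"dy":0,"dz":0,"fingers":0},{"wx":0,"wy":0,"wz":0,"dx":0,"dy":0,"dz":0,"fingers":0},{"wx":0,"wy":0,"wz":0,"dx":0,"dy":0,"dz":0,"fingers":0}]'
python3 -c "
from h import *
for n in('side','top'):
    im=eyes.get_image(n);cv2.imwrite(f'pics/{n}2.png',im[:,:,::-1])
s=cv2.imread('pics/side2.png')[120:300,170:370];t=cv2.imread('pics/top2.png')[210:390,120:320]
cv2.imwrite('pics/p2.png',cv2.resize(np.hstack([s,t]),(800,360)))"
```

```text
clock: 6.78
position: [0.4679, 0.1518, 0.1989]
eef_rot: [[0.923, 0.384, -0.0], [0.384, -0.923, -0.001], [-0.001, 0.001, -1.0]]
contact_force: [1.3, -0.4, -5.3]
opening: 0.0176
finger_force: 30.0
```

View pics/p2.png

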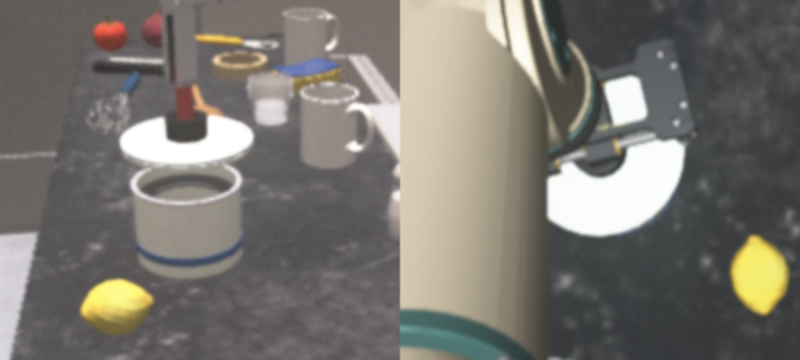

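Side crop: the lid plate spans x 120–255 and the crock rim x 131–243, both centred at about 187, so it is aligned laterally. I'll check y numerically.

```bash
python3 - <<'E'
from h import *
from bench import sensors
for i in range(1): s=sensors.state();print(s['position'])
T=cv2.imread('pics/top2.png');S=cv2.imread('pics/side2.png')
g=cv2.cvtColor(S,cv2.COLOR_BGR2GRAY);m=(g>170).astype('u1')*255;m[120+166//2+1:]=0;
c=blob(m,(263,189),38);print(cv2.boundingRect(c));c=c[(c[:,1]>186)&(c[:,1]<206)];P=onz('side',c,.1405);print('side',circ(P))
g=cv2.cvtColor(T,cv2.COLOR_BGR2GRAY);m=(g>200).astype('u1')*255
c=blob(m,(225,300),60);k=(c[:,1]>290)&(c[:,0]>196);k&=np.hypot(*(c-[222,288]).T)>33
P=onz('top',c[k],.1405);print('top',circ(P),k.sum())
E
```

```text
[0.46796957 0.15235446 0.19898855]
(230, 164, 67, 40)
side (array([0.4676263 , 0.11939689]), np.float64(0.05091419363829625))
top (array([0.46899798, 0.15071758]), np.float64(0.067241394916881)) 76
```

```bash
python3 -m crank '[{"wx":0,"wy":0,"wz":0,"dx":-0.01,"dy":0.017,"dz":-0.03,"fingers":0},{"wx":0,"wy":0,"wz":0,"dx":0,"dy":0,"dz":-0.05,"fingers":0},{"wx":0,"wy":0,"wz":0,"dx":0,"dy":0,"dz":-0.05,"fingers":0},{"wx":0,"wy":0,"wz":0,"dx":0,"dy":0,"dz":-0.05,"fingers":0},{"wx":0,"wy":0,"wz":0,"dx":0,"dy":0,"dz":-0.05,"fingers":0},{"wx":0,"wy":0,"wz":0,"dx":0,"dy":0,"dz":-0.03,"fingers":0},{"wx":0,"wy":0,"wz":0,"dx":0,"dy":0,"dz":-0.03,"fingers":0},{"wx":0,"wy":0,"wz":0,"dx":0,"dy":0,"dz":0,"fingers":0},{"wx":0,"wy":0,"wz":0,"dx":0,"dy":0,"dz":0,"fingers":0},{"wx":0,"wy":0,"wz":0,"dx":0,"dy":0,"dz":0,"fingers":0}]'
```

```text
clock: 7.72
position: [0.4668, 0.156, 0.1643]
eef_rot: [[0.922, 0.387, 0.001], [0.387, -0.922, 0.0], [0.001, 0.0, -1.0]]
contact_force: [0.1, 0.0, -6.6]
opening: 0.0174
finger_force: 30.0
```

```bash
python3 -m crank '[{"wx":0,"wy":0,"wz":0,"dx":0.004,"dy":-0.017,"dz":0,"fingers":0},{"wx":0,"wy":0,"wz":0,"dx":0,"dy":0,"dz":-0.02,"fingers":0},{"wx":0,"wy":0,"wz":0,"dx":0,"dy":0,"dz":-0.02,"fingers":0},{"wx":0,"wy":0,"wz":0,"dx":0,"dy":0,"dz":-0.02,"fingers":0},{"wx":0,"wy":0,"wz":0,"dx":0,"dy":0,"dz":-0.02,"fingers":0},{"wx":0,"wy":0,"wz":0,"dx":0,"dy":0,"dz":-0.02,"fingers":0},{"wx":0,"wy":0,"wz":0,"dx":0,"dy":0,"dz":-0.02,"fingers":0},{"wx":0,"wy":0,"wz":0,"dx":0,"dy":0,"dz":0,"fingers":0},{"wx":0,"wy":0,"wz":0,"dx":0,"dy":0,"dz":0,"fingers":0},{"wx":0,"wy":0,"wz":0,"dx":0,"dy":0,"dz":0,"fingers":0}]'
python3 -m crank '[{"wx":0,"wy":0,"wz":0,"dx":0,"dy":0,"dz":0,"fingers":0},{"wx":0,"wy":0,"wz":0,"dx":0,"dy":0,"dz":0,"fingers":0}]'
```

```text
clock: 8.55
position: [0.4672, 0.1539, 0.15]
eef_rot: [[0.922, 0.386, 0.0], [0.386, -0.922, 0.0], [0.001, 0.0, -1.0]]
contact_force: [-0.0, 0.6, -4.5]
opening: 0.0174
finger_force: 30.0
clock: 8.72
position: [0.4672, 0.154, 0.15]
eef_rot: [[0.922, 0.386, 0.0], [0.386, -0.922, 0.0], [0.0, -0.0, -1.0]]
contact_force: [0.7, -0.4, -4.3]
opening: 0.0171
finger_force: 30.0
```

```bash
for i in 1 2; do python3 -m crank '[{"wx":0,"wy":0,"wz":0,"dx":0,"dy":0,"dz":-0.01,"fingers":0},{"wx":0,"wy":0,"wz":0,"dx":0,"dy":0,"dz":-0.008,"fingers":0},{"wx":0,"wy":0,"wz":0,"dx":0,"dy":0,"dz":0,"fingers":0},{"wx":0,"wy":0,"wz":0,"dx":0,"dy":0,"dz":0,"fingers":0},{"wx":0,"wy":0,"wz":0,"dx":0,"dy":0,"dz":0,"fingers":0}]' | grep -E 'posi|cont'; done; python3 -c "
from h import *
im=eyes.get_image('side');cv2.imwrite('pics/p3.png',cv2.resize(im[140:290,180:350,::-1],(680,600)))"
```

```text
position: [0.467, 0.1539, 0.1476]
contact_force: [-0.3, 0.6, -4.0]
position: [0.467, 0.1539, 0.1455]
contact_force: [0.6, 0.4, -4.8]
```

View pics/p3.png

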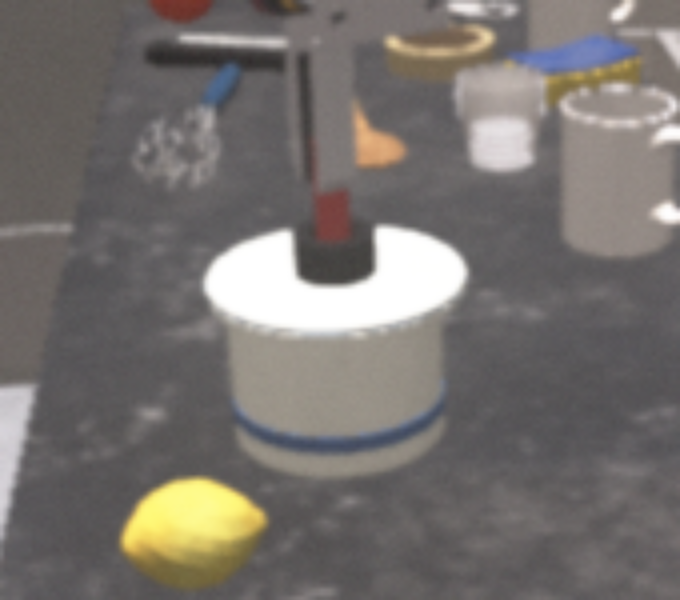

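The outer lid now lies level on the rim and centred (both about x=336), with about 4.3 N of inner lid left hanging. I'll feel downward from here.

```bash
for i in 1 2 3 4; do python3 -m crank '[{"wx":0,"wy":0,"wz":0,"dx":0,"dy":0,"dz":-0.007,"fingers":0},{"wx":0,"wy":0,"wz":0,"dx":0,"dy":0,"dz":0,"fingers":0},{"wx":0,"wy":0,"wz":0,"dx":0,"dy":0,"dz":0,"fingers":0}]' | grep -E 'posi|cont'; done
```

```text
position: [0.4672, 0.1539, 0.1447]
contact_force: [0.5, 0.3, -3.4]
position: [0.4672, 0.1539, 0.1441]
contact_force: [0.3, 0.4, 0.8]
position: [0.4672, 0.1539, 0.1434]
contact_force: [-1.5, -0.5, 3.3]
position: [0.4673, 0.1539, 0.1427]
contact_force: [-1.3, -0.3, 8.1]
```

Seated: the force rose from -4.3 to +8 N over 2 mm. I'll ease off about 1 mm and then release.

```bash
python3 -m crank '[{"wx":0,"wy":0,"wz":0,"dx":0,"dy":0,"dz":0.007,"fingers":0},{"wx":0,"wy":0,"wz":0,"dx":0,"dy":0,"dz":0,"fingers":0},{"wx":0,"wy":0,"wz":0,"dx":0,"dy":0,"dz":0,"fingers":0}]' | grep -E 'posi|cont'; python3 -m crank '[{"wx":0,"wy":0,"wz":0,"dx":0,"dy":0,"dz":0,"fingers":0.3},{"wx":0,"wy":0,"wz":0,"dx":0,"dy":0,"dz":0,"fingers":0.5},{"wx":0,"wy":0,"wz":0,"dx":0,"dy":0,"dz":0,"fingers":1},{"wx":0,"wy":0,"wz":0,"dx":0,"dy":0,"dz":0,"fingers":1},{"wx":0,"wy":0,"wz":0,"dx":0,"dy":0,"dz":0,"fingers":1},{"wx":0,"wy":0,"wz":0,"dx":0,"dy":0,"dz":0,"fingers":1},{"wx":0,"wy":0,"wz":0,"dx":0,"dy":0,"dz":0,"fingers":1},{"wx":0,"wy":0,"wz":0,"dx":0,"dy":0,"dz":0,"fingers":1},{"wx":0,"wy":0,"wz":0,"dx":0,"dy":0,"dz":0,"fingers":1},{"wx":0,"wy":0,"wz":0,"dx":0,"dy":0,"dz":0,"fingers":1},{"wx":0,"wy":0,"wz":0,"dx":0,"dy":0,"dz":0,"fingers":1},{"wx":0,"wy":0,"wz":0,"dx":0,"dy":0,"dz":0,"fingers":1},{"wx":0,"wy":0,"wz":0,"dx":0,"dy":0,"dz":0,"fingers":1}]'
python3 - <<'E'
from h import *
for n in('side','top'):
    im=eyes.get_image(n);cv2.imwrite(f'pics/{n}4.png',im[:,:,::-1])
s=cv2.imread('pics/side4.png')[120:300,170:370];t=cv2.imread('pics/top4.png')[210:390,120:320]
cv2.imwrite('pics/p4.png',cv2.resize(np.hstack([s,t]),(800,360)))
E
```

```text
position: [0.4672, 0.1539, 0.1432]
contact_force: [-0.7, -0.2, 4.9]
clock: 11.93
position: [0.467, 0.1539, 0.143]
eef_rot: [[0.922, 0.386, 0.0], [0.386, -0.922, 0.0], [0.0, -0.0, -1.0]]
contact_force: [-0.0, 0.8, -0.1]
opening: 0.0939
finger_force: 0.0
```

View pics/p4.png

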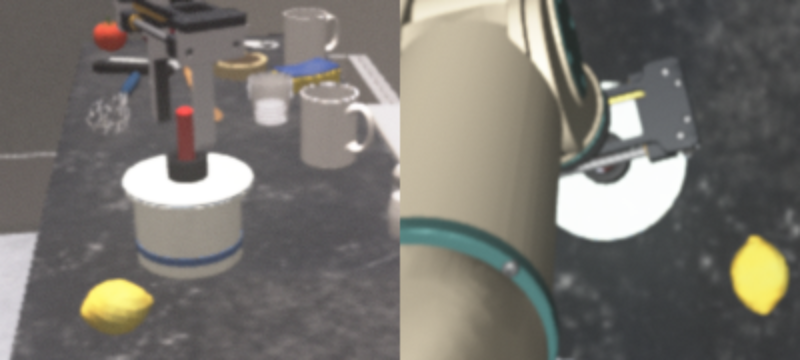

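```bash
python3 -m crank '[{"wx":0,"wy":0,"wz":0,"dx":0,"dy":0,"dz":-0.05,"fingers":1},{"wx":0,"wy":0,"wz":0,"dx":0,"dy":0,"dz":-0.07,"fingers":1},{"wx":0,"wy":0,"wz":0,"dx":0,"dy":0,"dz":-0.07,"fingers":1},{"wx":0,"wy":0,"wz":0,"dx":0,"dy":0,"dz":-0.07,"fingers":1},{"wx":0,"wy":0,"wz":0,"dx":0,"dy":0,"dz":-0.05,"fingers":1},{"wx":0,"wy":0,"wz":0,"dx":0,"dy":0,"dz":-0.03,"fingers":1},{"wx":0,"wy":0,"wz":0,"dx":0,"dy":0,"dz":-0.02,"fingers":1},{"wx":0,"wy":0,"wz":0,"dx":0,"dy":0,"dz":-0.01,"fingers":1},{"wx":0,"wy":0,"wz":0,"dx":0,"dy":0,"dz":0,"fingers":1},{"wx":0,"wy":0,"wz":0,"dx":0,"dy":0,"dz":0,"fingers":1},{"wx":0,"wy":0,"wz":0,"dx":0,"dy":0,"dz":0,"fingers":1}]'
python3 - <<'E'
from h import *
im=eyes.get_image('side');cv2.imwrite('pics/p5.png',cv2.resize(im[140:260,190:350,::-1],(800,600)))
E
```

```text
clock: 12.95
position: [0.4673, 0.154, 0.0989]
eef_rot: [[0.922, 0.386, 0.001], [0.386, -0.922, 0.0], [0.001, 0.0, -1.0]]
contact_force: [-0.4, -0.3, -0.6]
opening: 0.0937
finger_force: 0.0
```

View pics/p5.png

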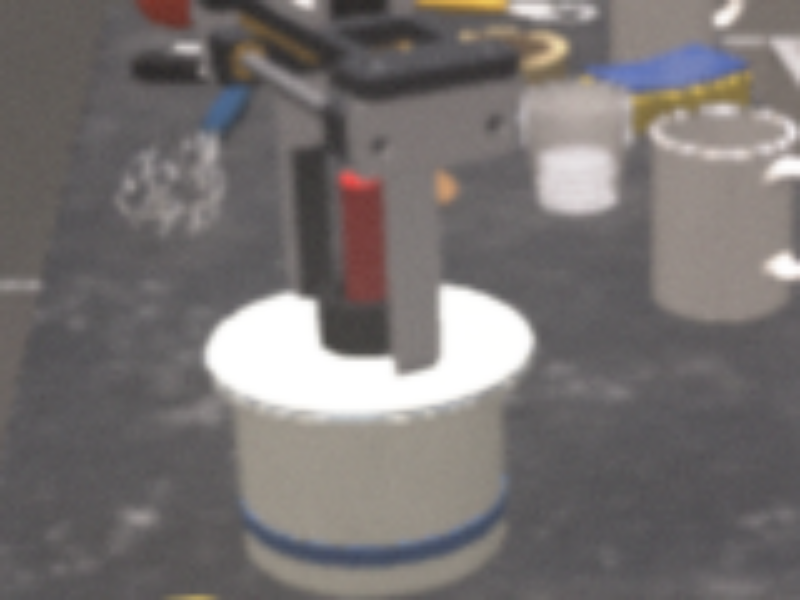

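The fingers straddle the collar with the tips just above the plate. Closing now.

```bash
python3 -m crank '[{"wx":0,"wy":0,"wz":0,"dx":0,"dy":0,"dz":-0.008,"fingers":1},{"wx":0,"wy":0,"wz":0,"dx":0,"dy":0,"dz":0,"fingers":0},{"wx":0,"wy":0,"wz":0,"dx":0,"dy":0,"dz":0,"fingers":0},{"wx":0,"wy":0,"wz":0,"dx":0,"dy":0,"dz":0,"fingers":0},{"wx":0,"wy":0,"wz":0,"dx":0,"dy":0,"dz":0,"fingers":0},{"wx":0,"wy":0,"wz":0,"dx":0,"dy":0,"dz":0,"fingers":0},{"wx":0,"wy":0,"wz":0,"dx":0,"dy":0,"dz":0,"fingers":0},{"wx":0,"wy":0,"wz":0,"dx":0,"dy":0,"dz":0,"fingers":0},{"wx":0,"wy":0,"wz":0,"dx":0,"dy":0,"dz":0,"fingers":0},{"wx":0,"wy":0,"wz":0,"dx":0,"dy":0,"dz":0,"fingers":0},{"wx":0,"wy":0,"wz":0,"dx":0,"dy":0,"dz":0,"fingers":0},{"wx":0,"wy":0,"wz":0,"dx":0,"dy":0,"dz":0,"fingers":0},{"wx":0,"wy":0,"wz":0,"dx":0,"dy":0,"dz":0,"fingers":0},{"wx":0,"wy":0,"wz":0,"dx":0,"dy":0,"dz":0,"fingers":0}]'
```

```text
clock: 14.17
position: [0.467, 0.1539, 0.0976]
eef_rot: [[0.922, 0.386, 0.0], [0.386, -0.922, 0.0], [0.0, -0.0, -1.0]]
contact_force: [-0.8, 0.1, 0.2]
opening: 0.0444
finger_force: 29.9
```

```bash
python3 -m crank '[{"wx":0,"wy":0,"wz":0,"dx":0,"dy":0,"dz":0.01,"fingers":0},{"wx":0,"wy":0,"wz":0,"dx":0,"dy":0,"dz":0.02,"fingers":0},{"wx":0,"wy":0,"wz":0,"dx":0,"dy":0,"dz":0.02,"fingers":0},{"wx":0,"wy":0,"wz":0,"dx":0,"dy":0,"dz":0.02,"fingers":0},{"wx":0,"wy":0,"wz":0,"dx":0,"dy":0,"dz":0.02,"fingers":0},{"wx":0,"wy":0,"wz":0,"dx":0,"dy":0,"dz":0.01,"fingers":0},{"wx":0,"wy":0,"wz":0,"dx":0,"dy":0,"dz":0,"fingers":0},{"wx":0,"wy":0,"wz":0,"dx":0,"dy":0,"dz":0,"fingers":0},{"wx":0,"wy":0,"wz":0,"dx":0,"dy":0,"dz":0,"fingers":0}]'
```

```text
clock: 14.92
position: [0.4669, 0.1538, 0.1096]
eef_rot: [[0.922, 0.386, -0.0], [0.386, -0.922, -0.0], [-0.0, -0.0, -1.0]]
contact_force: [-0.2, -0.6, -2.2]
opening: 0.0448
finger_force: 29.9
```

```bash
python3 -m crank '[{"wx":0,"wy":0,"wz":0,"dx":0,"dy":0,"dz":0.03,"fingers":0},{"wx":0,"wy":0,"wz":0,"dx":0,"dy":0,"dz":0.05,"fingers":0},{"wx":0,"wy":0,"wz":0,"dx":0,"dy":0,"dz":0.07,"fingers":0},{"wx":0,"wy":0,"wz":0,"dx":0,"dy":0,"dz":0.07,"fingers":0},{"wx":0,"wy":0,"wz":0,"dx":0,"dy":0,"dz":0.07,"fingers":0},{"wx":0,"wy":0,"wz":0,"dx":0,"dy":0,"dz":0.07,"fingers":0},{"wx":0,"wy":0,"wz":0,"dx":0,"dy":0,"dz":0.07,"fingers":0},{"wx":0,"wy":0,"wz":0,"dx":0,"dy":0,"dz":0.07,"fingers":0},{"wx":0,"wy":0,"wz":0,"dx":0,"dy":0,"dz":0.07,"fingers":0},{"wx":0,"wy":0,"wz":0,"dx":0,"dy":0,"dz":0.07,"fingers":0},{"wx":0,"wy":0,"wz":0,"dx":0,"dy":0,"dz":0.07,"fingers":0},{"wx":0,"wy":0,"wz":0,"dx":0,"dy":0,"dz":0.07,"fingers":0},{"wx":0,"wy":0,"wz":0,"dx":0,"dy":0,"dz":0.07,"fingers":0},{"wx":0,"wy":0,"wz":0,"dx":0,"dy":0,"dz":0.07,"fingers":0},{"wx":0,"wy":0,"wz":0,"dx":0,"dy":0,"dz":0.07,"fingers":0},{"wx":0,"wy":0,"wz":0,"dx":0,"dy":0,"dz":0.07,"fingers":0},{"wx":0,"wy":0,"wz":0,"dx":0,"dy":0,"dz":0.05,"fingers":0},{"wx":0,"wy":0,"wz":0,"dx":0,"dy":0,"dz":0.03,"fingers":0},{"wx":0,"wy":0,"wz":0,"dx":0,"dy":0,"dz":0.01,"fingers":0},{"wx":0,"wy":0,"wz":0,"dx":0,"dy":0,"dz":0,"fingers":0}]'
python3 -m crank '[{"wx":0,"wy":0,"wz":0,"dx":0,"dy":0,"dz":0,"fingers":0},{"wx":0,"wy":0,"wz":0,"dx":0,"dy":0,"dz":0,"fingers":0},{"wx":0,"wy":0,"wz":0,"dx":0,"dy":0,"dz":0,"fingers":0},{"wx":0,"wy":0,"wz":0,"dx":0,"dy":0,"dz":0,"fingers":0},{"wx":0,"wy":0,"wz":0,"dx":0,"dy":0,"dz":0,"fingers":0},{"wx":0,"wy":0,"wz":0,"dx":0,"dy":0,"dz":0,"fingers":0},{"wx":0,"wy":0,"wz":0,"dx":0,"dy":0,"dz":0,"fingers":0},{"wx":0,"wy":0,"wz":0,"dx":0,"dy":0,"dz":0,"fingers":0}]'
python3 - <<'E'
from h import *
im=eyes.get_image('side');cv2.imwrite('pics/p6.png',cv2.resize(im[90:290,170:370,::-1],(600,600)))
E
```

```text
clock: 16.58
position: [0.467, 0.1539, 0.2478]
eef_rot: [[0.922, 0.386, 0.0], [0.386, -0.922, 0.0], [0.0, 0.0, -1.0]]
contact_force: [-0.8, -0.7, -3.7]
opening: 0.0446
finger_force: 29.9
clock: 17.25
position: [0.467, 0.1539, 0.2476]
eef_rot: [[0.922, 0.386, 0.0], [0.386, -0.922, 0.0], [0.0, 0.0, -1.0]]
contact_force: [-0.4, 0.6, -2.4]
opening: 0.0444
finger_force: 29.9
```

View pics/p6.png

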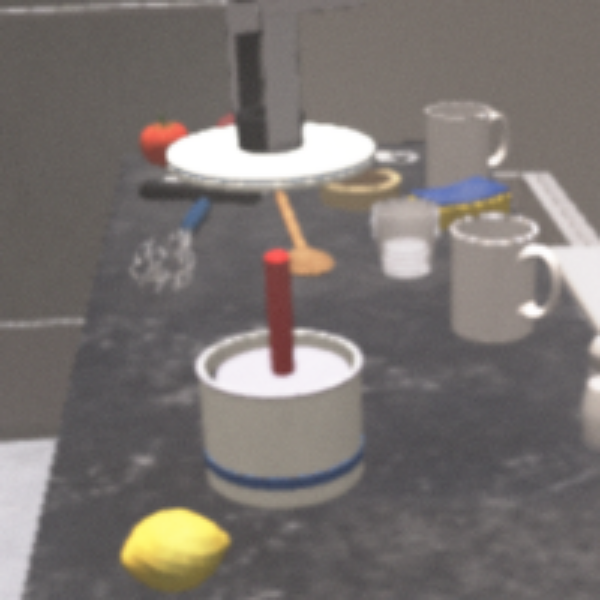

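The outer lid is held level about 15 cm above the rim, and the post at (280,315) stands parallel to the crock's axis on its step. Handing in.

```bash
python3 -c "
from bench import workorder
print(workorder.finish_job())"
```

```text
the job is handed in; nothing more can be done
None
```

The job is handed in, with no verdict returned: the inner lid stands on the step inside the crock, and the gripper holds the outer lid level about 15 cm above the rim.

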